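# Open the dial lock on the steel tool box and hold up its shackle

### The arm

A 6-joint arm with a two-finger parallel gripper is mounted at the origin on the work surface; the furniture and walls round the work are solid. World frame = base frame: x ahead of the robot, y to its left, z up, the work surface at z = 0. Lengths are in m, angles in rad, forces in N, time in s.
With the tool pointing down it reaches from about 0.425 to 0.95 m from the base axis. Payload 3.5 kg.
Tool frame: the origin (TCP) lies midway between the tips of the shut fingers; the grasp point (between the pads) lies 19 mm behind it (ctrl.hold_point_z is the distance from the TCP to the grasp point, in m); z points along the fingers, y is the line along which they close (so a half turn about z gives the same grasp; the last joint's range is limited). The gripper opens to 85 mm and grips with 20 to 120 N. Pads are 22 mm wide; open, the fingers measure 114 mm over their backs; the gripper's body (76 mm by 85 mm) begins 54 mm behind the grasp point. The pads swing forward as they close: fully open they stand 13 mm farther back than shut.
Start: joints at [1.11, 0.286, 1.577, -0, 1.279, -0.15], TCP at [0.206, 0.643, 0.231] pointing down, gripper open.
Joint ranges: [-2.77, 2.77], [-0.9, 2.22], [0.21, 2.48], [-1.53, 4.67], [0.24, 2.81], [-2.84, 2.84]. Speed limits (rad/s): [2.79, 2.79, 3.14, 3.14, 3.14, 3.14].

### API

Orientations are given as a unit quaternion [x, y, z, w].
In Python, from plant import readout, cams, sign_off, ctrl gives the robot as it stands. The module is installed in compiled form; this text tells all that it offers.
- The arm moves only by the tool step_arm, never from a script. Its argument "increments" is a list of rows, each a list of 2 entries, a list of its own where there are three numbers: the shift along the world's x, y, z in mm, then the turn, a rotation vector about the world's x, y, z in rad. In form: [[[x, y, z], [rx, ry, rz]], ...]. A call has 1 to 8 rows; each row shifts and turns the commanded pose from where the row before left it; what a row does not reach is not made up. A row lasts 1/12 s, in which the tool goes at most 41.7 mm and 7.16 degrees, less where a joint would pass 70% of its speed; a pose out of reach is approached as far as the arm can. A call is refused whole if a number of a shift passes 41.7 or a number of a turn 0.125, either way. A call with a gripper value outside its range is refused whole. "fingers" is the opening, from -1 (shut) to 1 (fully open), set as the call begins (left out, the last holds). The fingers move at their own pace and stop on an object; "grip_force" is the grip in N (left out, the last holds). Time passes only in rows, so rows that do not move let the fingers close. It gives the time, the measured TCP pose, the force, the opening and the grip force at its end, in the units of the state.
- readout.get_state(): the state, without advancing time (a new reading comes with each control period).
- cams.read_camera(name): name is "scene" or "side" or "wrist"; returns the picture (400x640x3 uint8, red, green, blue); there is no depth.
- cams.get_calibration(name): a dict with "fx", "fy", "cx", "cy" (pixels), "distortion" ([k1, k2, p1, p2, k3] as OpenCV has them; the pictures are not rectified), "eye" and "rotation" of the camera in the world; the wrist camera has in their place "T_tool_cam" (4x4, takes a point from camera to tool coordinates, whose origin is the TCP and whose axes are the flange's). Camera axes: x right, y up, looking along -z (the intrinsics and any distortion apply to the point x, -y, -z); pixel columns grow to the right and rows downward; lengths in m; the calibration is good to about 2 mm. A picture is of the moment at which its call begins: read the wrist's pose just before it. get_calibration takes no time and is no camera call.
- sign_off(): hands the job in; it is judged then, once.
The state is a dict: "time": time; "qpos": joint angles; "dq": joint speeds; "joint_efforts": joint torques, N m; "eef_pos": TCP position; "tcp_rot": TCP orientation; "contact_force": force on the tool from outside, world axes, zero at the start; "wrist_torque": the same for the moment, N m; "opening": opening from 0.0 (shut) to 1.0 (fully open); "finger_force": force on a finger pad.
Only numpy, scipy, OpenCV 4.12 (cv2) and the standard library are available. Lean on these libraries where they do the work, as an engineer would, in place of code of your own. Each camera call takes 0.05 s, during which the arm holds its last target. There are 200 camera calls.

### The job

The grey steel tool box on the bench is shut with a dial lock. Turn the dial until its nose points at the raised index bar on the lid and you feel it click into that notch, then take the U-shaped steel shackle by its bow, draw it straight up out of the lid and the hasp, and finish holding it still and upright in the gripper, at least 10 cm above where it sat. Leave the dial on that notch, do not force the shackle while it is locked, and leave the spanner and the roll of tape beside the box alone.

Things in the scene. Friction and masses are not known exactly. Their poses are not given: they have to be found in the camera images.
- lockbox: grey steel tool box fixed to the bench, 150 x 220 mm (its x, y), lid top 55 mm above the bench. Origin: centre of its underside; z up, x away from the robot at yaw 0, y to the left. The dial's axis is at its x 0, y -55 mm; the shackle's legs enter the lid at x 0, y +25 and +65 mm. A flat steel hasp strap, 3 mm thick, 34 mm wide, comes over the lid from the front round the farther leg
- dial (a joint): angle of the dial about its vertical axis, rad; 0 = nose at the index bar, the only position in which the shackle comes free (within 0.08). Grows anticlockwise seen from above; stops at -2.9 and +0.8. It starts 1 to 5 notches clockwise of the index (-0.5 to -2.6). Spring notches every 0.524 rad pull it in and hold it; 0.1 to 0.3 N m turns it past one
- dial_grip (a point): point on the dial's axis in its grip bar, 85 mm above the bench. The dark grip bar is 13 mm thick, 44 mm long and spans 66 to 92 mm above the bench; it runs along the point's y axis (box y when the joint is 0), which turns with the dial. Below it is a disc of 54 mm diameter, its top 66 mm above the bench
- dial_nose (a point): tip of the dial's nose, a small bright rib beyond one end of the grip bar, 35 mm from the axis; points along the dial's +y
- shackle: loose U-shaped shackle of 10 mm round steel bar, 80 to 170 g, 90 mm tall, legs 40 mm apart along its y axis (the box's y). Origin: midway between the legs' lower ends, z up the legs. Seated, the origin is 20 mm above the bench, 35 mm below the lid's top; it is clear of the lid when lifted 40 mm. A locking tooth on the near leg, inside, lets it lift only 3 mm when locked
- shackle_top (a point): centre of the straight top of the shackle's bow (10 mm round bar, straight for 12 mm along y), 85 mm above the shackle's origin, 105 mm above the bench when seated; the bow stands 50 mm clear of the lid, so it is pinched from above across its x axis
- spanner: open-ended spanner, 44 x 181 x 11 mm, loose bystander lying to the left (+y) of the box; origin at its underside's centre
- pvc_tape: black roll of tape, 68 mm across, 19 mm high, loose bystander lying to the right (-y) of the box; origin at its underside's centre. Farther right a fixed pole, 25 mm thick, leans over the bench's right edge and must be kept clear of: from its upper end at x 0.29, y -0.44, z 0.51 m straight through x 0.43, y -0.36, z 0.25 to x 0.57, y -0.29, z 0; pass over it (gripper above z 0.6)
- index (a point): the raised dark index bar on the lid, 5 x 16 x 5 mm, between the dial and the shackle, at the box's x 0, y -13 mm, pointing at the dial's axis. It stands at the edge of the aluminium disc (74 mm across, 3 mm high) under the dial, which has fine ticks every 30 degrees elsewhere
Mind the look-alikes: they are no part of the job. Of the things that look like the shackle, the middle-sized one is meant.

How it is judged:
By the outcome, as a careful person would: the job done as asked, in the order asked, and still so for the second after the job is handed in, while the arm keeps its last pose, push and grip.
It also fails if it takes over 61 s, if anything falls off the work surface, if the arm or the gripper's body presses on something with over 40 N, if the wrist force passes 120 N, or if a joint passes its speed limit or range.

## Working session

There is one attempt and no reset: what is moved stays moved. The work goes in short steps, Python scripts to look and compute and a tool call to move; the robot and the scene stay as the last step left them, time stands still between calls to the robot, and variables do not carry over. Pictures are saved under pics/ and viewed, at most 10 in all, crops included, and the job is handed in when it is done.

Besides the shell and the picture viewer there is one more tool, called after ">>>" as name(argument=value, ...) on one line, values as JSON. step_arm: Moves the arm, as the interface text tells. Its arguments: {"type":"object","properties":{"increments":{"type":"array","items":{"type":"array"}},"fingers":{"type":"number"},"grip_force":{"type":"number"}},"required":["increments"]}

```bash
mkdir -p pics; cat > h.py <<'E'
import numpy as np, cv2
from plant import readout, cams, ctrl
from scipy.spatial.transform import Rotation as R
def cam(name):
    c=cams.get_calibration(name)
    if 'eye' in c: return c,np.array(c['rotation']).reshape(3,3),np.array(c['eye'])
    s=readout.get_state();T=np.array(c['T_tool_cam']);Q=R.from_quat(s['tcp_rot']).as_matrix()
    return c,Q@T[:3,:3],Q@T[:3,3]+np.array(s['eef_pos'])
def K(c): return np.array([[c['fx'],0,c['cx']],[0,c['fy'],c['cy']],[0,0,1.]]),np.array(c['distortion'],float)
def ray(C,uv):
    c,Rm,e=C;k,d=K(c)
    p=cv2.undistortPoints(np.array([[uv]],float),k,d)[0,0]
    v=Rm@np.array([p[0],-p[1],-1.]);return e,v/np.linalg.norm(v)
def plane(C,uv,z):
    e,v=ray(C,uv);return e+v*(z-e[2])/v[2]
def proj(C,P):
    c,Rm,e=C;k,d=K(c);q=(np.atleast_2d(P)-e)@Rm
    return cv2.projectPoints(np.ascontiguousarray(q*[1,-1,-1]),np.zeros(3),np.zeros(3),k,d)[0][:,0]
def tri(C1,u1,C2,u2):
    a,v=ray(C1,u1);b,w=ray(C2,u2)
    t=np.linalg.lstsq(np.c_[v,-w],b-a,rcond=None)[0]
    p,q=a+v*t[0],b+w*t[1];return (p+q)/2,np.linalg.norm(p-q)
def snap(name,f=None):
    C=cam(name);im=cams.read_camera(name)
    if f: cv2.imwrite(f'pics/{f}.png',im[...,::-1])
    return C,im
E
python3 - <<'E'
from h import *
ims=[snap(n,n+'0') for n in('scene','side','wrist')]
for C,_ in ims: print(C[2],-C[1][:,2],C[0]['fx'],C[0]['distortion'])
print(readout.get_state(), ctrl.hold_point_z)
E
```

```text
Traceback (most recent call last):
  File "h.py", line 24, in snap
    C=cam(name);im=cams.read_camera(name)
  File "h.py", line 6, in cam
    if 'eye' in c: return c,np.array(c['rotation']).reshape(3,3),np.array(c['eye'])
                            ~~~~~~~~~~~~~~~~~~~~~~~~~~~~~~~^^^^^
ValueError: cannot reshape array of size 4 into shape (3,3)
```

Rotation is a quaternion.

```bash
sed -i "s/np.array(c\['rotation'\]).reshape(3,3)/R.from_quat(c['rotation']).as_matrix()/" h.py
python3 - <<'E'
from h import *
ims=[snap(n,n+'0') for n in('scene','side','wrist')]
for C,_ in ims: print(C[2],-C[1][:,2],C[0]['fx'],C[0]['distortion'])
print(readout.get_state(), ctrl.hold_point_z)
E
```

```text
[-0.01511929 -0.56837057  0.45790401] [ 0.5133461   0.7332565  -0.44588191] 404.31111352100663 [-0.0668036  0.         0.         0.         0.       ]
[ 0.4711454  -0.69879108  0.46394567] [-0.05124186  0.89170813 -0.44970088] 391.6410426128243 [-0.05406024  0.          0.          0.          0.        ]
[0.14177223 0.66096038 0.37275519] [ 0.25465641 -0.0837551  -0.96339774] 276.95394361449706 [0.01670254 0.         0.         0.         0.        ]
{'time': 0.15, 'qpos': array([ 1.11000653e+00,  2.87026783e-01,  1.57785093e+00,  1.71360489e-05,
        1.27858522e+00, -1.50022937e-01]), 'dq': array([ 0.00178   , -0.00119135, -0.00524407, -0.00044617, -0.00081706,
       -0.00043618]), 'joint_efforts': array([ 5.05745647e-04, -4.06605721e+01, -2.93138409e+01, -1.80213333e-04,
        3.96763411e-03, -2.02519026e-06]), 'eef_pos': array([0.20616031, 0.64220975, 0.23021631]), 'tcp_rot': array([ 1.54761302e-01,  9.87951449e-01, -8.89395878e-04, -2.89000273e-04]), 'contact_force': array([ 0.47531685,  0.78736929, -1.24787973]), 'wrist_torque': array([-0.03811944, -0.00812386,  0.05066843]), 'finger_force': 0.0, 'opening': 1.000108317215726} 0.0187
```

View pics/scene0.png

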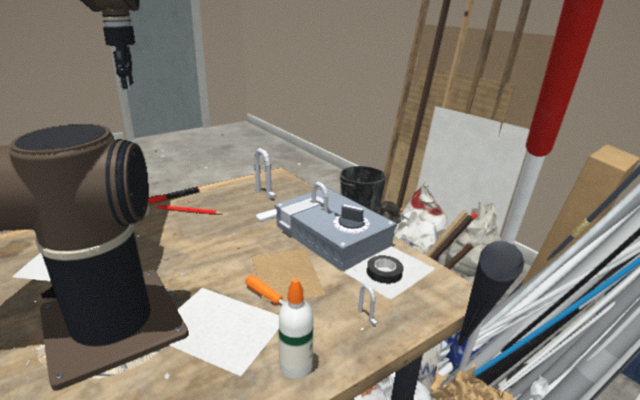

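View pics/side0.png

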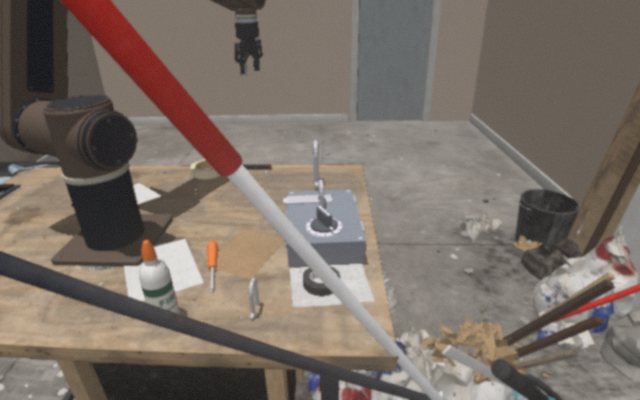

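Shackle look-alikes in scene view: the tall one at (263,172) standing on the bench behind, the one in the box at (320,197), and the small one at (368,303) in front. The middle-sized one at (320,197), in the box with the hasp, is the one meant. The dial is at (352,215). I'll check this in a close crop.

```bash
python3 - <<'E'
from h import *
a=cv2.imread('pics/scene0.png')[170:280,245:445];b=cv2.imread('pics/side0.png')[130:310,270:390]
cv2.imwrite('pics/crop0.png',np.hstack([cv2.resize(a,None,fx=2.5,fy=2.5,interpolation=2),cv2.resize(b,None,fx=1.53,fy=1.53,interpolation=2)[:275]]))
C=cam('scene');S=cam('side')
print('dial',tri(C,(352,212),S,(323,216)))
print('top',tri(C,(320,184),S,(319,180)))
print('big',tri(C,(263,150),S,(316,143)),'small',tri(C,(370,288),S,(254,281)))
for u in [(278,205),(395,225),(347,240),(325,193)]: print(plane(C,u,.055))
E
```

```text
dial (array([ 0.45673369, -0.03677525,  0.08283023]), np.float64(0.00135310403339104))
top (array([0.44663512, 0.05938019, 0.11274853]), np.float64(0.00703752154529128))
big (array([0.43356343, 0.28391508, 0.12069884]), np.float64(0.000757776629483453)) small (array([ 0.34885782, -0.21129277,  0.06091866]), np.float64(0.005636787011386734))
[0.37600531 0.11488466 0.055     ]
[ 0.5279206  -0.08894868  0.055     ]
[ 0.41127285 -0.07954854  0.055     ]
[0.49842517 0.10825564 0.055     ]
```

View pics/crop0.png

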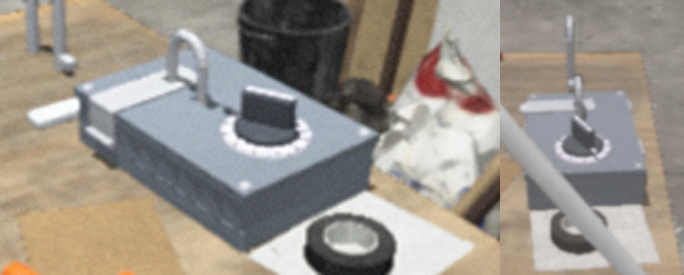

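The crop confirms it: the bow in the lid, with the strap round its far leg, at (320,197) and triangulated top z≈0.11. The dial's axis is near (0.457,-0.037). I'll bring the wrist camera over the box.

>>> step_arm(increments=[[[14,-34,8],[0,0,0]],[[14,-34,8],[0,0,0]],[[14,-34,8],[0,0,0]],[[14,-34,8],[0,0,0]],[[14,-34,8],[0,0,0]],[[14,-34,8],[0,0,0]],[[14,-34,8],[0,0,0]],[[14,-34,8],[0,0,0]]], fingers=1)

```text
time: 0.82
eef_pos: [0.3184, 0.3689, 0.2953]
tcp_rot: [0.155, 0.988, -0.0, -0.0]
contact_force: [0.5, -0.1, 0.2]
opening: 1.003
finger_force: 0.0
```

>>> step_arm(increments=[[[14,-34,3],[0,0,0]],[[14,-34,3],[0,0,0]],[[14,-34,2],[0,0,0]],[[14,-34,0],[0,0,0]],[[14,-34,0],[0,0,0]],[[14,-34,0],[0,0,0]],[[14,-34,0],[0,0,0]],[[14,-34,0],[0,0,0]]])

```text
time: 1.48
eef_pos: [0.4305, 0.0969, 0.3033]
tcp_rot: [0.155, 0.988, 0.0, 0.0]
contact_force: [0.4, 0.5, 0.2]
opening: 1.001
finger_force: 0.0
```

>>> step_arm(increments=[[[14,-34,0],[0,0,0]],[[14,-34,0],[0,0,0]],[[0,0,0],[0,0,0]],[[0,0,0],[0,0,0]]])

```text
time: 1.82
eef_pos: [0.4585, 0.0292, 0.3028]
tcp_rot: [0.157, 0.988, 0.0, -0.001]
contact_force: [-1.2, 0.6, -0.0]
opening: 1.002
finger_force: 0.0
```

```bash
python3 - <<'E'
from h import *
C,im=snap('wrist','w1'); print(C[2],readout.get_state()['eef_pos'])
np.save('w1c.npy',np.c_[C[1],C[2]])
cv2.imwrite('pics/w1b.png',cv2.resize(im[...,::-1],(800,500),interpolation=2))
print(proj(C,[[.457,-.037,.085],[.447,.059,.105]]))
E
```

```text
[0.3942865  0.04795425 0.44561865] [0.45816934 0.03037639 0.30286823]
[[271.05800899 185.84549044]
 [338.75966044 158.54588228]]
```

View pics/w1b.png

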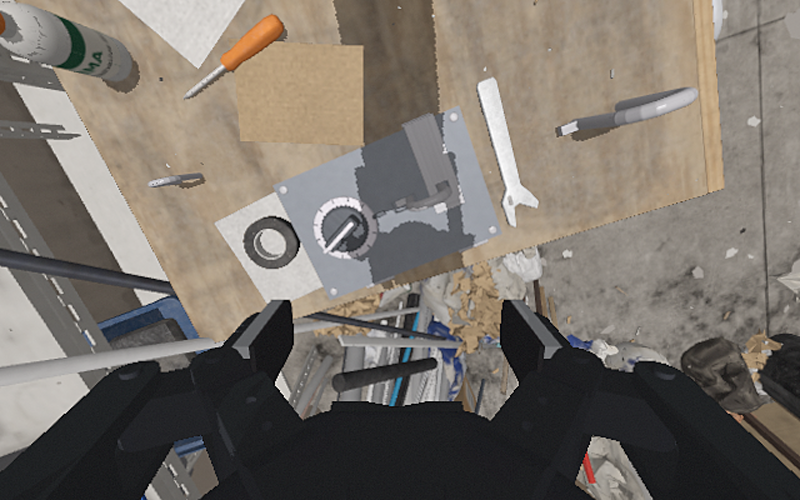

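```bash
python3 - <<'E'
from h import *
im=cv2.imread('pics/w1.png');cv2.imwrite('pics/w1c.png',cv2.resize(im[70:250,205:415],None,fx=3.3,fy=3.3,interpolation=2))
M=np.load('w1c.npy');C=(cams.get_calibration('wrist'),M[:,:3],M[:,3])
for u in [(282,188),(452,116),(490,230),(333,292)]: print(plane(C,np.array(u)/1.25,.056))
E
```

```text
[ 0.39494631 -0.08608241  0.056     ]
[0.38090929 0.11432808 0.056     ]
[0.51351317 0.12285847 0.056     ]
[ 0.52954213 -0.07668817  0.056     ]
```

View pics/w1c.png

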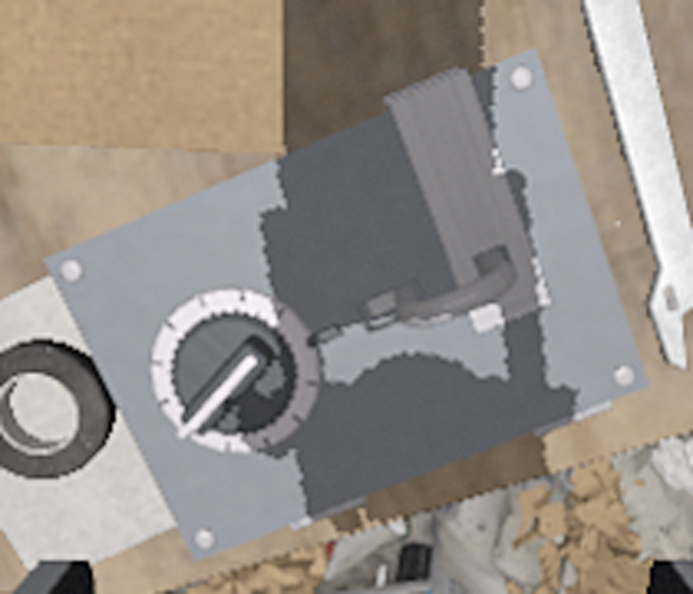

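```bash
python3 - <<'E'
from h import *
M=np.load('w1c.npy');C=(cams.get_calibration('wrist'),M[:,:3],M[:,3])
c=lambda p:((p-[205,70])*3.3).round()
y=.075;ax=np.array([.4588,-.0363]);bx=np.array([np.cos(y),np.sin(y)]);by=np.array([-bx[1],bx[0]])
print('axis .092,.066',c(proj(C,[[*ax,.092],[*ax,.066],[*ax,.058]])))
print('tip/bright ends',[plane(C,np.array(u)/3.3+[205,70],z) for u,z in [((183,432),.07),((183,432),.09),((255,360),.092)]])
print('index',c(proj(C,[[*(ax+.042*by),.06]])),'top',c(proj(C,[[*(ax+.1*by),.11]])))
for t in(-2.62,-2.09,-1.57):
  a=y+t;d=np.array([-np.sin(a),np.cos(a)])
  print(t,[c(proj(C,[[*(ax+s*d),z]]))[0] for s,z in((.035,.07),(.022,.092),(-.022,.092))])
S=cam('side');im=cv2.imread('pics/side0.png')
print(proj(S,[[*ax,.092]]))
for t in(-2.62,-2.09):
  a=y+t;d=np.array([-np.sin(a),np.cos(a)]);print(t,proj(S,[[*(ax+.035*d),.07],[*(ax+.022*d),.092],[*(ax-.022*d),.092]]),proj(cam('scene'),[[*(ax+.035*d),.07],[*(ax-.022*d),.092]]))
E
```

```text
axis .092,.066 [[218. 390.]
 [228. 375.]
 [231. 371.]]
tip/bright ends [array([ 0.47546714, -0.06246626,  0.07      ]), array([ 0.47114464, -0.05658687,  0.09      ]), array([ 0.45183467, -0.01829083,  0.092     ])]
index [[320. 336.]] top [[457. 301.]]
-2.62 [array([179., 440.]), array([187., 432.]), array([251., 347.])]
-2.09 [array([220., 456.]), array([214., 442.]), array([223., 336.])]
-1.57 [array([261., 451.]), array([241., 439.]), array([195., 340.])]
[[323.98192017 212.11692519]]
-2.62 [[334.24495896 229.73767488]
 [330.37398383 216.82723544]
 [317.86580749 207.60965893]] [[369.30873375 220.27177483]
 [342.206312   205.22019371]]
-2.09 [[340.38799778 225.92489269]
 [334.29704763 214.54395   ]
 [313.91691669 209.74766738]] [[369.096252   215.84239326]
 [341.99408743 207.87739964]]
```

The crop shows the dial bar running from (183,432), the bright nose end, to (262,345). The index is at (320,336), the bow at (457,301), and the tape and spanner are clear. From the lid screws, the box centre is (0.4547,0.0186) with yaw 0.075. The dial angle is about -2.62, or 5 notches. I'll turn the wrist by -3.8 rad, so there's room for +2.62, and move over the dial.

>>> step_arm(increments=[[[0,-8,-6],[0,0,-0.12]],[[0,-8,-6],[0,0,-0.12]],[[0,-8,-6],[0,0,-0.12]],[[0,-8,-6],[0,0,-0.12]],[[0,-8,-6],[0,0,-0.12]],[[0,-8,-6],[0,0,-0.12]],[[0,-8,-6],[0,0,-0.12]],[[0,-8,-6],[0,0,-0.12]]])

```text
time: 2.53
eef_pos: [0.458, -0.0318, 0.255]
tcp_rot: [0.595, 0.804, 0.0, -0.0]
contact_force: [0.3, 0.3, -0.1]
opening: 1.002
finger_force: 0.0
```

>>> step_arm(increments=[[[0,0,-4],[0,0,-0.12]],[[0,0,-4],[0,0,-0.12]],[[0,0,-4],[0,0,-0.12]],[[0,0,-4],[0,0,-0.12]],[[0,0,-4],[0,0,-0.12]],[[0,0,-4],[0,0,-0.12]],[[0,0,-4],[0,0,-0.12]],[[0,0,-4],[0,0,-0.12]]])

```text
time: 3.2
eef_pos: [0.458, -0.0314, 0.2231]
tcp_rot: [0.899, 0.438, 0.0, -0.0]
contact_force: [-0.5, -0.1, 0.5]
opening: 0.998
finger_force: 0.0
```

>>> step_arm(increments=[[[0,0,0],[0,0,-0.12]],[[0,0,0],[0,0,-0.12]],[[0,0,0],[0,0,-0.12]],[[0,0,0],[0,0,-0.12]],[[0,0,0],[0,0,-0.12]],[[0,0,0],[0,0,-0.12]],[[0,0,0],[0,0,-0.12]],[[0,0,0],[0,0,-0.12]]])

```text
time: 3.87
eef_pos: [0.458, -0.0314, 0.2233]
tcp_rot: [1.0, -0.026, -0.0, -0.0]
contact_force: [-0.1, 0.0, 0.2]
opening: 1.002
finger_force: 0.0
```

>>> step_arm(increments=[[[0,0,0],[0,0,-0.12]],[[0,0,0],[0,0,-0.12]],[[0,0,0],[0,0,-0.12]],[[0,0,0],[0,0,-0.12]],[[0,0,0],[0,0,-0.12]],[[0,0,0],[0,0,-0.12]],[[0,0,0],[0,0,-0.12]],[[0,0,0],[0,0,-0.08]]])

```text
time: 4.53
eef_pos: [0.458, -0.0314, 0.2233]
tcp_rot: [0.884, -0.467, -0.0, -0.0]
contact_force: [0.4, -0.3, -0.1]
opening: 1.001
finger_force: 0.0
```

>>> step_arm(increments=[[[0,0,0],[0,0,0]],[[0,0,0],[0,0,0]],[[0,0,0],[0,0,0]]])

```text
time: 4.78
eef_pos: [0.4582, -0.0324, 0.2233]
tcp_rot: [0.886, -0.464, -0.0, -0.0]
contact_force: [0.5, 0.1, -0.3]
opening: 1.002
finger_force: 0.0
```

```bash
cat > over.py <<'E'
from h import *
import sys
y=.075;ax=np.array([.4588,-.0363]);by=np.array([-np.sin(y),np.cos(y)])
def look(f,t,u0=None):
    C,im=snap('wrist',f);s=readout.get_state()
    Y=R.from_quat(s['tcp_rot']).as_matrix()[:,1];print(s['eef_pos'],s['qpos'].round(3),'close ang',np.arctan2(Y[1],Y[0]))
    a=y+t;d=np.array([-np.sin(a),np.cos(a)])
    P=proj(C,[[*ax,.092],[*(ax+.022*d),.092],[*(ax-.022*d),.092],[*(ax+.035*d),.07],[*(ax+.042*by),.06],[*(ax+.1*by),.11]])
    c=np.clip(P[0].astype(int),[120,90],[520,310]);o=c-[120,90]
    cr=im[o[1]:o[1]+180,o[0]:o[0]+240,::-1];cv2.imwrite(f'pics/{f}c.png',cv2.resize(cr,None,fx=3,fy=3,interpolation=2))
    print('crop px',((P-o)*3).round().tolist(),'off',o)
    np.save(f+'.npy',np.c_[C[1],C[2]])
if __name__=='__main__': look(sys.argv[1],float(sys.argv[2]))
E
python3 over.py w2 -2.62
```

```text
[ 0.45828658 -0.03259867  0.22333953] [-0.292 -0.2    2.095  0.     1.247  2.245] close ang -2.537295017798399
crop px [[362.0, 271.0], [363.0, 207.0], [362.0, 333.0], [363.0, 160.0], [307.0, 343.0], [216.0, 526.0]] off [197  96]
```

View pics/w2c.png

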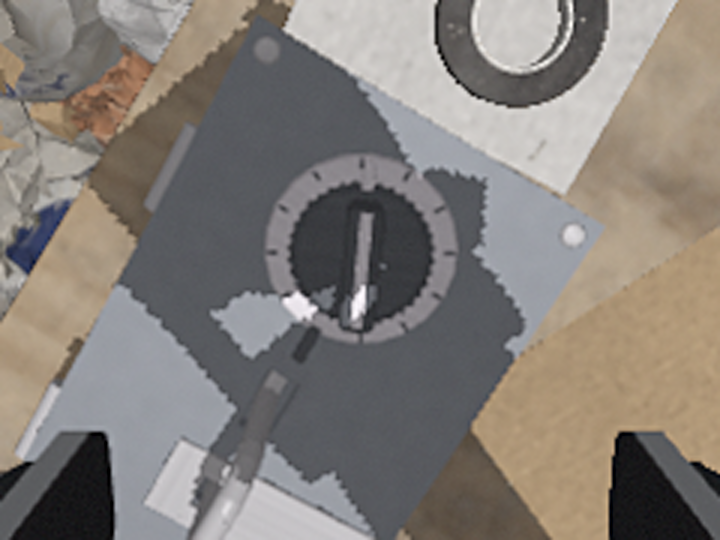

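```bash
python3 - <<'E'
from h import *
M=np.load('w2.npy');C=(cams.get_calibration('wrist'),M[:,:3],M[:,3])
q=lambda u,z:plane(C,np.array(u)/3+[197,96],z)
a=q((368,207),.092);b=q((357,324),.092);d=a-b
print('mid',(a+b)/2,'len',np.hypot(*d[:2]),'bar ang t',np.arctan2(-d[0],d[1])-.075)
n=q((370,182),.07);print('nose rel',n-[.4588,-.0363,0])
print('plate',q((362,249),.058))
c,i=q((362,249),.058),q((306,345),.06);print('idx dir',np.arctan2(-(i-c)[0],(i-c)[1]))
import cv2
im=cv2.imread('pics/w2.png');cr=im[96+45:96+125,197+80:197+160];g=cv2.resize(cr,None,fx=7,fy=7,interpolation=2)
cv2.imwrite('pics/w2d.png',cv2.convertScaleAbs(g,alpha=1.8,beta=10))
E
```

```text
mid [ 0.45969685 -0.03760533  0.092     ] len 0.04082203291090652 bar ang t -2.7023755376942313
nose rel [ 0.01326108 -0.02400817  0.07      ]
plate [ 0.45907972 -0.03659182  0.058     ]
idx dir 0.08114973195489904
```

View pics/w2d.png

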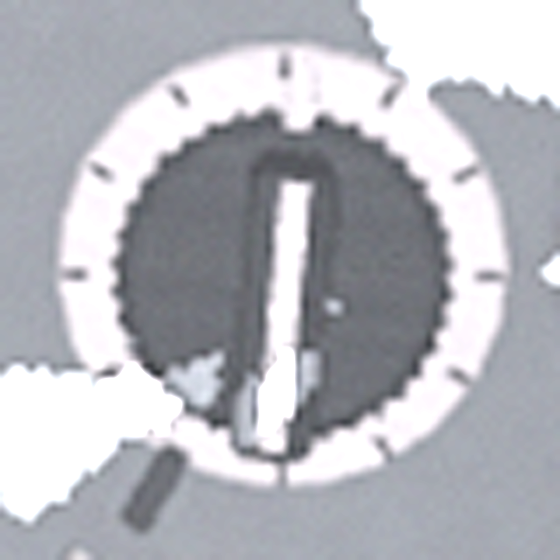

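The enhanced crop shows the nose at the top, (298,120), and the bar from (298,180) to (270,445), so the dial is at about -2.66. The index is at (155,490). Now I'll align and descend.

>>> step_arm(increments=[[[1,-4,-20],[0,0,-0.05]],[[0,0,-25],[0,0,0]],[[0,0,-25],[0,0,0]],[[0,0,-25],[0,0,0]],[[0,0,-25],[0,0,0]],[[0,0,-20],[0,0,0]],[[0,0,-12],[0,0,0]],[[0,0,0],[0,0,0]]])

```text
time: 5.5
eef_pos: [0.4569, -0.0365, 0.0682]
tcp_rot: [0.873, -0.487, -0.003, 0.001]
contact_force: [-0.7, -0.8, -0.4]
opening: 0.997
finger_force: 0.0
```

>>> step_arm(increments=[[[0,0,0],[0,0,0]],[[0,0,0],[0,0,0]],[[0,0,0],[0,0,0]],[[0,0,0],[0,0,0]],[[0,0,0],[0,0,0]],[[0,0,0],[0,0,0]],[[0,0,0],[0,0,0]],[[0,0,0],[0,0,0]]], fingers=-1, grip_force=60)

```text
time: 6.17
eef_pos: [0.461, -0.0367, 0.0724]
tcp_rot: [0.873, -0.488, 0.002, -0.002]
contact_force: [3.5, 4.4, 1.1]
opening: 0.136
finger_force: 60.8
```

```bash
python3 -c "
from h import *
s=readout.get_state();Y=R.from_quat(s['tcp_rot']).as_matrix()[:,1];print(s,np.arctan2(Y[1],Y[0]))"
```

```text
{'time': 6.1667, 'qpos': array([-0.30076153,  0.01330853,  2.20457189,  0.00336085,  0.91992926,
        2.28791844]), 'dq': array([ 0.0005072 ,  0.00035796, -0.00127151, -0.00151823,  0.00054501,
        0.00189368]), 'joint_efforts': array([ -2.21890256, -24.02456045, -22.52306521,  -0.80291631,
         0.35780123,   0.03626781]), 'eef_pos': array([ 0.46102222, -0.03665561,  0.07238904]), 'tcp_rot': array([ 0.87276295, -0.48813878,  0.00157394, -0.00170082]), 'contact_force': array([3.47795852, 4.35801408, 1.13286339]), 'wrist_torque': array([ 0.50986795, -0.366584  ,  0.02328033]), 'finger_force': 60.81527888774872, 'opening': 0.1360309559108608} -2.590708721822069
```

Gripped: opening 11.6 mm, low side force, closing angle -2.59. I'll turn by +2.66 and watch the forces.

>>> step_arm(increments=[[[1,1,0],[0,0,0.1]],[[0,0,0],[0,0,0.1]],[[0,0,0],[0,0,0.1]],[[0,0,0],[0,0,0.1]],[[0,0,0],[0,0,0.1]]])

```text
time: 6.58
eef_pos: [0.4624, -0.0353, 0.0724]
tcp_rot: [0.967, -0.255, 0.002, -0.002]
contact_force: [4.6, 7.0, 0.8]
opening: 0.138
finger_force: 60.9
```

>>> step_arm(increments=[[[0,0,0],[0,0,0.1]],[[0,0,0],[0,0,0.1]],[[0,0,0],[0,0,0.1]],[[0,0,0],[0,0,0.1]],[[0,0,0],[0,0,0.1]],[[0,0,0],[0,0,0]]])

```text
time: 7.08
eef_pos: [0.4629, -0.0335, 0.0724]
tcp_rot: [1.0, -0.009, 0.004, -0.003]
contact_force: [7.6, 12.7, -3.5]
opening: 0.139
finger_force: 60.3
```

```bash
cat > st.py <<'E'
from h import *
s=readout.get_state();Y=R.from_quat(s['tcp_rot']).as_matrix()[:,1];a=np.arctan2(Y[1],Y[0]);print(s['time'],s['eef_pos'],s['contact_force'].round(1),s['wrist_torque'].round(2),s['finger_force'],s['opening'],'q',s['qpos'].round(2),'t',a-.075)
E
python3 st.py
```

```text
7.0833 [ 0.46294236 -0.03350038  0.07244198] [ 7.6 12.7 -3.5] [ 1.83 -0.91  0.03] 60.260000824928284 0.13906680275773936 q [-0.3   0.02  2.2   0.01  0.92  1.29] t -1.664307096307326
```

The side force is rising because I gripped about 3.8 mm off the axis along the bar. The circle fit puts the axis at about (0.459,-0.0334). I'll follow the circle.

>>> step_arm(increments=[[[0.5,1.2,0],[0,0,0.1]],[[0.5,1.2,0],[0,0,0.1]],[[0,0.6,0],[0,0,0.1]],[[0,0.6,0],[0,0,0.1]],[[-0.2,0.4,0],[0,0,0.1]],[[-0.2,0.4,0],[0,0,0.1]],[[-0.2,0.3,0],[0,0,0.1]],[[-0.2,0.3,0],[0,0,0.1]]])

```text
time: 7.75
eef_pos: [0.4618, -0.0305, 0.0724]
tcp_rot: [0.924, 0.382, 0.002, -0.0]
contact_force: [2.5, 4.2, 4.5]
opening: 0.139
finger_force: 61.6
```

```bash
python3 st.py
```

```text
7.75 [ 0.46184668 -0.03052614  0.07237184] [2.5 4.2 4.5] [ 0.6  -0.27 -0.13] 61.618841886520386 0.13906532568597002 q [-0.29  0.01  2.2   0.    0.92  0.5 ] t -0.8623261801251915
```

>>> step_arm(increments=[[[-0.3,0.4,0],[0,0,0.11]],[[-0.3,0.3,0],[0,0,0.11]],[[-0.3,0.3,0],[0,0,0.11]],[[-0.3,0.2,0],[0,0,0.11]],[[-0.4,0.2,0],[0,0,0.11]],[[-0.4,0.1,0],[0,0,0.11]],[[-0.4,0.1,0],[0,0,0.11]],[[-0.4,0,0],[0,0,0.095]]])

```text
time: 8.42
eef_pos: [0.4588, -0.0293, 0.0724]
tcp_rot: [0.678, 0.735, 0.001, 0.001]
contact_force: [1.1, 2.2, 1.6]
opening: 0.139
finger_force: 61.2
```

>>> step_arm(increments=[[[0,0,0],[0,0,0]],[[0,0,0],[0,0,0]],[[0,0,0],[0,0,0]]])

```text
time: 8.67
eef_pos: [0.4588, -0.0293, 0.0724]
tcp_rot: [0.681, 0.732, 0.001, 0.001]
contact_force: [0.8, 4.3, 5.4]
opening: 0.136
finger_force: 61.6
```

```bash
python3 st.py
```

```text
8.6667 [ 0.45879427 -0.02933393  0.07238312] [0.8 4.3 5.4] [ 0.83 -0.12  0.1 ] 61.632009744644165 0.13576805952795834 q [-0.29  0.01  2.21  0.    0.92 -0.36] t -0.002647351207394663
```

Dial at t≈0. I'll release it, lift straight up, and look.

>>> step_arm(increments=[[[0,0,0],[0,0,0]],[[0,0,0],[0,0,0]],[[0,0,0],[0,0,0]],[[0,0,0],[0,0,0]],[[0,0,0],[0,0,0]],[[0,0,0],[0,0,0]]], fingers=1)

```text
time: 9.17
eef_pos: [0.4575, -0.0299, 0.0711]
tcp_rot: [0.68, 0.733, -0.0, -0.0]
contact_force: [0.4, -0.0, -0.1]
opening: 0.969
finger_force: 0.0
```

>>> step_arm(increments=[[[0,0,15],[0,0,0]],[[0,0,35],[0,0,0]],[[0,0,35],[0,0,0]],[[0,10,35],[0,0,0]],[[0,20,30],[0,0,0]],[[0,0,0],[0,0,0]],[[0,0,0],[0,0,0]],[[0,0,0],[0,0,0]]])

```text
time: 9.83
eef_pos: [0.4573, 0.0003, 0.2205]
tcp_rot: [0.68, 0.733, -0.0, -0.0]
contact_force: [0.5, -0.2, 0.1]
opening: 1.003
finger_force: 0.0
```

```bash
sed -i 's/-.0363\])/-.0335])/' over.py; python3 over.py w3 0; python3 - <<'E'
import cv2
im=cv2.imread('pics/w3.png');print(im.shape)
cv2.imwrite('pics/w3b.png',cv2.convertScaleAbs(cv2.resize(im[40:340,120:520],(800,600),interpolation=2),alpha=1.3))
E
```

```text
[4.56855194e-01 2.36743564e-04 2.19665572e-01] [-0.222 -0.201  2.103 -0.     1.243 -0.297] close ang 0.07488927354949425
crop px [[360.0, 271.0], [360.0, 210.0], [361.0, 329.0], [361.0, 158.0], [361.0, 134.0], [360.0, -29.0]] off [196 128]
(400, 640, 3)
```

View pics/w3b.png

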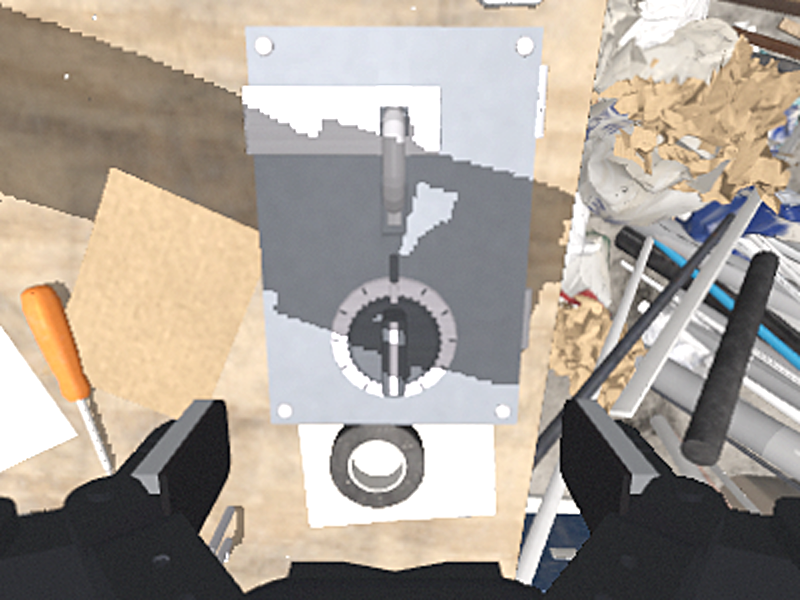

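The picture shows the dial's nose upright, pointing at the index bar (394,268). The bar runs down to (393,395), the bow is centred around column 395 with its legs at rows 110 and 230, and the tape and spanner haven't moved.

```bash
python3 - <<'E'
from h import *
M=np.load('w3.npy');C=(cams.get_calibration('wrist'),M[:,:3],M[:,3])
q=lambda u,z:plane(C,np.array(u)/2+[120,40],z)
print('bow',q((395,130),.11),q((395,165),.11),q((394,205),.10))
i=q((394,268),.06);b=q((393.5,392),.092);n=q((393.5,322),.09);print('idx',i,'bar',b,n)
s=[q(u,.056) for u in((264,46),(525,46),(503,411),(285,411))];print('screws',s,np.mean(s,0), np.arctan2((s[2]-s[1])[0],-(s[2]-s[1])[1]),np.arctan2((s[3]-s[0])[0],-(s[3]-s[0])[1]))
print('alu',q((393.5,337),.058))
im=cv2.imread('pics/w3.png')
g=cv2.cvtColor(im,6).astype(int)
for r in range(180,242,6): print(r,g[r,300:335].tolist())
E
```

```text
bow [0.45180816 0.07727295 0.11      ] [0.45291387 0.06266503 0.11      ] [0.45382471 0.0444998  0.1       ]
idx [0.45660422 0.0068795  0.06      ] bar [ 0.46091119 -0.05341034  0.092     ] [ 0.45806191 -0.01544986  0.09      ]
screws [array([0.38253446, 0.11479319, 0.056     ]), array([0.51417015, 0.12467001, 0.056     ]), array([ 0.52901181, -0.07659343,  0.056     ]), array([ 0.39745839, -0.08655849,  0.056     ])] [0.4557937  0.01907782 0.056     ] 0.07360918939570263 0.07398344013495092
alu [ 0.45938586 -0.03401172  0.058     ]
180 [98, 96, 96, 101, 107, 112, 123, 125, 130, 138, 138, 142, 142, 145, 125, 73, 56, 56, 62, 115, 146, 142, 141, 139, 134, 128, 125, 119, 116, 108, 99, 94, 97, 98, 96]
186 [155, 130, 74, 117, 154, 150, 150, 149, 150, 150, 150, 152, 154, 156, 144, 142, 149, 148, 148, 149, 154, 154, 153, 151, 151, 150, 149, 149, 151, 154, 125, 72, 117, 151, 153]
192 [143, 111, 114, 112, 59, 57, 62, 63, 62, 64, 65, 66, 66, 66, 65, 60, 58, 57, 61, 65, 66, 66, 63, 64, 66, 62, 61, 61, 58, 69, 105, 122, 121, 138, 150]
198 [65, 66, 67, 65, 65, 64, 61, 54, 102, 140, 122, 76, 45, 4
[... 537 characters left out ...]
8, 66, 66]
222 [120, 122, 119, 120, 119, 118, 121, 119, 120, 123, 106, 59, 61, 59, 79, 130, 152, 157, 135, 63, 58, 60, 56, 61, 65, 62, 59, 58, 59, 57, 59, 62, 63, 65, 57]
228 [235, 213, 200, 188, 101, 101, 115, 120, 122, 122, 106, 90, 111, 107, 121, 194, 226, 201, 119, 78, 82, 58, 54, 54, 84, 115, 122, 113, 97, 118, 171, 169, 205, 240, 233]
234 [187, 170, 138, 216, 243, 236, 234, 233, 236, 243, 216, 100, 103, 109, 128, 209, 241, 246, 218, 99, 101, 86, 123, 212, 241, 234, 233, 232, 235, 240, 215, 151, 160, 168, 168]
240 [162, 162, 161, 162, 163, 162, 163, 165, 164, 164, 164, 164, 165, 166, 166, 169, 168, 168, 166, 168, 166, 166, 164, 164, 164, 164, 166, 165, 166, 165, 165, 165, 164, 165, 164]
```

The dial stripe is centred on column 317 along its full length, so it's at 0. The screws confirm yaw 0.074. Bow top at about (0.4525,0.065,0.105), so I'll go there and descend.

>>> step_arm(increments=[[[-2,32,0],[0,0,0]],[[-2,33,0],[0,0,0]],[[0,0,-25],[0,0,0]],[[0,0,-30],[0,0,0]],[[0,0,-30],[0,0,0]],[[0,0,-30],[0,0,0]],[[0,0,-17],[0,0,0]],[[0,0,0],[0,0,0]]])

```text
time: 10.55
eef_pos: [0.4485, 0.0652, 0.0829]
tcp_rot: [0.68, 0.733, -0.004, -0.005]
contact_force: [0.6, 0.7, -0.6]
opening: 0.999
finger_force: 0.0
```

>>> step_arm(increments=[[[0,0,0],[0,0,0]],[[0,0,0],[0,0,0]],[[0,0,0],[0,0,0]],[[0,0,0],[0,0,0]],[[0,0,0],[0,0,0]],[[0,0,0],[0,0,0]],[[0,0,0],[0,0,0]],[[0,0,0],[0,0,0]]], fingers=-1, grip_force=60)

```text
time: 11.22
eef_pos: [0.4544, 0.0652, 0.0903]
tcp_rot: [0.68, 0.733, 0.0, 0.001]
contact_force: [-0.0, 0.1, 4.3]
opening: 0.093
finger_force: 58.6
```

```bash
python3 st.py
```

```text
11.2167 [0.45443834 0.0652315  0.09027222] [-0.   0.1  4.3] [ 0.02  0.12 -0.01] 58.57796456606593 0.09270754177837551 q [-0.08 -0.02  2.2  -0.    0.96 -0.15] t 0.0001772710640536579
```

Gripped. A gentle test lift of 8 mm; the locked limit would be 3 mm.

>>> step_arm(increments=[[[0,0,2],[0,0,0]],[[0,0,2],[0,0,0]],[[0,0,0],[0,0,0]]], grip_force=70)

```text
time: 11.47
eef_pos: [0.4535, 0.0653, 0.0931]
tcp_rot: [0.68, 0.733, -0.0, -0.0]
contact_force: [0.2, 0.5, -2.5]
opening: 0.091
finger_force: 68.2
```

>>> step_arm(increments=[[[0,0,2],[0,0,0]],[[0,0,2],[0,0,0]],[[0,0,0],[0,0,0]]])

```text
time: 11.72
eef_pos: [0.4539, 0.0653, 0.0975]
tcp_rot: [0.68, 0.733, 0.0, 0.0]
contact_force: [-0.4, 0.1, -1.6]
opening: 0.089
finger_force: 68.3
```

It rises freely at about 2 N. I'll draw it straight up.

>>> step_arm(increments=[[[0,0,6],[0,0,0]],[[0,0,6],[0,0,0]],[[0,0,6],[0,0,0]],[[0,0,6],[0,0,0]],[[0,0,6],[0,0,0]],[[0,0,6],[0,0,0]],[[0,0,6],[0,0,0]],[[0,0,6],[0,0,0]]])

```text
time: 12.38
eef_pos: [0.4538, 0.0652, 0.1461]
tcp_rot: [0.68, 0.733, 0.0, 0.0]
contact_force: [0.2, -0.0, -1.8]
opening: 0.094
finger_force: 68.3
```

>>> step_arm(increments=[[[0,0,15],[0,0,0]],[[0,0,15],[0,0,0]],[[0,0,15],[0,0,0]],[[0,0,15],[0,0,0]],[[0,0,15],[0,0,0]],[[0,0,12],[0,0,0]],[[0,0,6],[0,0,0]],[[0,0,0],[0,0,0]]])

```text
time: 13.05
eef_pos: [0.4547, 0.0652, 0.2402]
tcp_rot: [0.68, 0.733, 0.001, 0.001]
contact_force: [0.9, -0.6, -2.4]
opening: 0.093
finger_force: 68.4
```

>>> step_arm(increments=[[[0,0,0],[0,0,0]],[[0,0,0],[0,0,0]],[[0,0,0],[0,0,0]],[[0,0,0],[0,0,0]]])

```text
time: 13.38
eef_pos: [0.4533, 0.0653, 0.2373]
tcp_rot: [0.68, 0.733, -0.001, -0.001]
contact_force: [-0.5, -0.9, -1.3]
opening: 0.089
finger_force: 68.4
```

```bash
python3 st.py; python3 - <<'E'
from h import *
C,a=snap('scene','s9');S,b=snap('side','d9');_,w=snap('wrist','w9')
a=cv2.resize(a[60:260,220:420],(400,400));b=cv2.resize(b[60:260,230:430],(400,400))
cv2.imwrite('pics/f9.png',np.hstack([a,b])[...,::-1])
E
```

```text
13.3833 [0.45328021 0.06528784 0.23727277] [-0.5 -0.9 -1.3] [-0.03  0.03 -0.  ] 68.35190702404361 0.08935167451911266 q [-0.08 -0.21  2.08 -0.    1.28 -0.15] t 9.33446895276524e-06
```

View pics/f9.png

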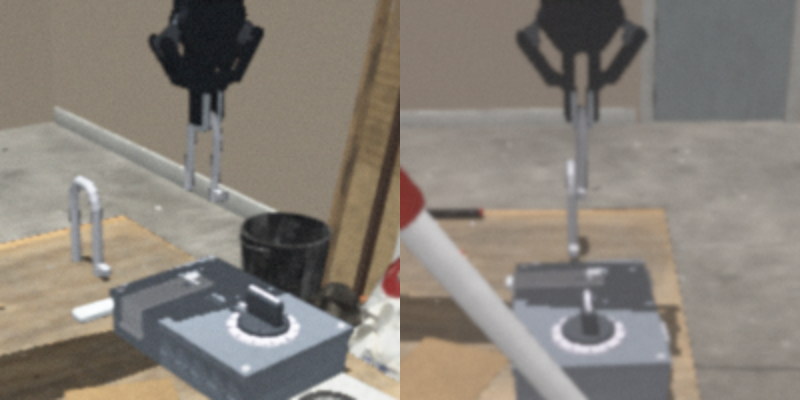

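The shackle hangs upright in the gripper (left view, legs at (190,185) and (218,195)), about 147 mm above its seat. The dial bar points at the index. I'll hold still briefly, then hand in.

>>> step_arm(increments=[[[0,0,0],[0,0,0]],[[0,0,0],[0,0,0]],[[0,0,0],[0,0,0]],[[0,0,0],[0,0,0]],[[0,0,0],[0,0,0]],[[0,0,0],[0,0,0]],[[0,0,0],[0,0,0]],[[0,0,0],[0,0,0]]])

```text
time: 14.2
eef_pos: [0.4538, 0.0653, 0.2384]
tcp_rot: [0.68, 0.733, 0.0, 0.0]
contact_force: [-0.0, -0.2, -2.3]
opening: 0.089
finger_force: 68.4
```

```bash
python3 st.py; python3 -c "
from plant import sign_off; print(sign_off())"
```

```text
14.2 [0.45380312 0.06526591 0.23836133] [-0.  -0.2 -2.3] [-0.   -0.03  0.01] 68.35174830397591 0.08919375630730077 q [-0.08 -0.22  2.08 -0.    1.28 -0.15] t 1.708769806299526e-05
the job is handed in; nothing more can be done
None
```

The job is handed in at 14.2 s: the dial is on the index notch, and the shackle is out and held still and upright about 148 mm above its seat, with the spanner and tape not touched; no verdict came back.

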